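Lock three adapter cases in the marking fixture with the keeper plate

TASK

Three black adapter cases lie loosely in the laser-marking fixture. Take the brass keeper plate by its upright black grip, slide its nose in under the fixed round bar so that its straight front edge gathers the cases and presses them all back against the white sprung fence, and press gently on just until the tail of the plate can be laid down behind the front ledge. Leave the plate lying flat on the bed and locked between cases and ledge; do not force the plate or drive the fence to the end of its travel, and leave the other things on the bench alone.

Things in the scene. Friction and masses are not known exactly. Their poses are not given: they have to be found in the camera images.
- fixture: aluminium marking fixture, 286 long (x) x 164 mm wide (y), fixed to the bench, placed and turned anew each time. Origin on its underside at mid width; +x runs from the front ledge to the fence. Base plate 10 mm thick; its top is the bed. Channel along x, 140 mm wide, between side rails 20 mm high above the bed, their front ends bevelled at 45 degrees (mouth flared 10 mm a side)
- pocket (a point): point on the bed at the foot of the inner face of the steel front ledge, mid width (fixture x = -120, y = 0, z = 10 mm), axes as fixture. The ledge closes the channel's front: 12 mm high above the bed and 12 mm thick, from here towards -x. Past 90 mm along +x stands the bar
- bar (a point): centre of the fixed round steel bar across the channel (fixture x = -30, y = 0, z = 33.5 mm): 14 mm diameter, underside 16.5 mm above the bed, end posts 33 mm high. A 10 mm plate cannot pass level over the ledge and under the bar: it goes in along its own slope, nose down, tail 12 to 20 mm higher than nose, until the tail is past the ledge
- keeper: loose brass keeper plate, 128 long (x) x 136 wide (y) x 10 mm thick, about 0.5 kg, flat on the bench. Origin at the centre of its underside, z up. Straight nose edge (116 mm, corners bevelled 10 mm) at x = +64, tail at x = -64 mm. Upright black grip at x = -42 mm, 14 mm thick (x), 70 mm wide (y), from 10 to 58 mm above the underside: pinch it across the 14 mm
- keeper_grip (a point): point inside the grip at a good height to hold it, 38 mm above the underside, keeper x = -42 mm
- keeper_nose (a point): middle of the lower nose edge (keeper x = +64, z = 0)
- keeper_tail (a point): middle of the lower tail edge (keeper x = -64, z = 0)
- fence (a joint): how far the white fence (134 wide, 23 mm high; front face at fixture x = +94 mm when at rest) is pushed back along +x, in m: 0 at rest, 0.011 at the end of its travel. Its springs give 3.5 N at 0, plus 1 N per mm. With cases tight and plate locked it reads 0.005; the tail clears the ledge only beyond that. From 0.0095 on it counts as driven to the end (13 N)
- fence_face (a point): centre of the fence's front face; moves with the fence, axes as fixture
- case_0: black adapter case, loose in the channel behind the bar (-y one of three side by side along fixture y, 46 mm apart), 44 wide (x) x 91 long over its lead stubs (y) x 26 mm high, 0.085 kg. Origin at the centre of its underside; its long y axis lies along the fixture's x. At the start 4 to 23 mm short of the fence
- case_1: the same, the middle one
- case_2: the same, the +y one
- coupling_a: chrome coupling, 33 diameter x 46 mm, bystander; origin at the centre of its underside
- coupling_b: another such coupling, bystander; origin at the centre of its underside
- spare_adapter: black adapter case outside the fixture, 44 x 91 x 26 mm, bystander, to be left alone; origin at the centre of its underside

How it is judged (in metres and radians):
On the way, in this order (a step that is already met when the one before it is completed fails the run):
1. the plate's nose is under the bar, down near the bed (x of keeper_nose in the frame of pocket above 0.092 m and z of keeper_nose in the frame of pocket below 0.008 m).
2. the cases are pressed together against the fence, which yields by more than 4 mm (value of joint fence above 0.004 m).
At the end, for the whole second after the job is handed in: The plate lies flat on the bed (within 3 mm, 0.03 rad), tail behind the ledge within 4 mm of it, nose past the bar, at rest; the fence is held pushed back 3 to 9 mm; the three cases lie on the bed, square within 0.06 rad and within 3 mm of the fence (x of keeper_tail in the frame of pocket between -0.0015 and 0.004 m and z of each of keeper_tail, keeper_nose in the frame of pocket below 0.003 m and x of keeper_nose in the frame of pocket above 0.12 m and angle between keeper's own z axis and vertical below 0.03 rad and value of joint fence between 0.003 and 0.009 m and linear speed of keeper below 0.01 m/s and x of each of case_0, case_1, case_2 in the frame of fence_face above -0.049 m and angle between each of case_0, case_1, case_2's own z axis and vertical below 0.05 rad and angle between the y axis of each of case_0, case_1, case_2 and the x axis of fixture, either way round below 0.06 rad and z of each of case_0, case_1, case_2 in the frame of pocket below 0.004 m); the robot touches nothing.
It fails at once if the sprung fence is driven to the end of its travel (value of joint fence above 0.0095 m).
It fails at once if the plate is forced against the bar, ledge, rails or bed with more than 45 N (contact force between keeper and fixture above 45 N).
It fails at once if a bystander is disturbed: it moves more than 20 mm (distance of any of coupling_a, coupling_b, spare_adapter from where it was at the start of the episode above 0.02 m).
It also fails if it takes over 51 s, if anything falls off the work surface, if the arm or the gripper's body presses on something with over 40 N, if the wrist force passes 120 N, or if a joint passes its speed limit or range.

ROBOT

A 6-joint arm with a two-finger parallel gripper is mounted at the origin on a cart in front of the work surface, level with it; the furniture and walls round the work are solid. World frame = base frame: x ahead of the robot, y to its left, z up, the work surface at z = 0. Lengths are in mm, angles in rad, forces in N, time in s.
With the tool pointing down it reaches from about 350 to 975 mm from the base axis. Payload 7.1 kg.
Tool frame: the origin (TCP) lies on the front face of the gripper's body, between the roots of the fingers; the fingertips stand 80 mm ahead of it and the grasp point (between the pads) lies 61 mm ahead of it (env.tips_ahead is the distance from the TCP to the fingertips, in mm); z points along the fingers, y is the direction in which the jaws open and shut (so a half turn about z gives the same grasp; the last joint's range is limited). The gripper opens to 88 mm and grips with 3 to 60 N. Pads are 20 mm wide; open, the fingers measure 115 mm over their backs; the gripper's body (75 mm by 178 mm) begins 61 mm behind the grasp point.
Start: joints at [1.159, 0.423, 1.63, -0, 1.089, -0.019], TCP at [239.203, 577.397, 302.675] pointing down, gripper open.
Joint ranges: [-3, 3], [-0.9, 2.11], [0.09, 2.58], [-1.31, 4.45], [0.11, 2.69], [-2.54, 2.54]. Speed limits (rad/s): [2.39, 2.39, 3.01, 3.14, 3.14, 3.14].

INTERFACE

Orientations are given as a unit quaternion [x, y, z, w].
In Python, from station import env, set_gripper, viewer, workorder gives the robot as it stands. Calls block until the motion is done:
- env.reach(position, orientation): joint-space move of the TCP to a pose.
- env.move_l(position, rot=None, rate=150, f_stop=None): straight line of the TCP; rot=None keeps the orientation; rate is the mean speed in mm/s. With f_stop (N) it stops when the force on the tool has changed by that much, and returns True; else False.
- env.move_joints(angles): joint-space move.
- set_gripper(opening): finger opening in mm; the grip force is fixed at half the most; returns when the fingers have stopped.
- env.hold(seconds).
- env.ik(position, orientation): joint angles nearest the present ones, or None.
- env.read_state(): the state.
- viewer.camera(name): name is "scene" or "top" or "wrist"; returns the picture (480x640x3 uint8, blue, green, red); there is no depth.
- viewer.camera_params(name): a dict with "fx", "fy", "cx", "cy" (pixels), "pose" (4x4, takes a point from camera to world coordinates); the wrist camera has in their place "tool_from_camera" (4x4, takes a point from camera to tool coordinates, whose origin is the TCP and whose axes are the flange's). Camera axes: x right, y up, looking along -z (the intrinsics and any distortion apply to the point x, -y, -z); pixel columns grow to the right and rows downward; lengths in mm; the calibration is good to about 2 mm. A picture is of the moment at which its call begins: read the wrist's pose just before it. camera_params takes no time and is no camera call.
A pose or a line that the arm cannot do raises env.IKError and nothing moves.
- workorder.sign_off(): hands the job in, once; it reports no verdict.
The state is a dict: "time_s": time; "qpos": joint angles; "dq": joint speeds; "tau": joint torques, N m; "tool_pos": TCP position; "orientation": TCP orientation; "force": force on the tool from outside, world axes, zero at the start; "wrist_torque": the same for the moment, N m; "width": finger opening in mm.
Only numpy, scipy, OpenCV 4.12 (cv2) and the standard library are available. Lean on these libraries where they do the work, as an engineer would, in place of code of your own. Each camera call takes 0.05 s, during which the arm holds its last target. There are 200 camera calls.

## Working session

There is one attempt and no reset: what is moved stays moved. The work goes in short steps, each a Python script; the robot and the scene stay as the last script left them, time stands still between calls to the robot, and variables do not carry over. Pictures are saved under pics/ and viewed, about 8 in all and at most 12, crops included, and the job is handed in when it is done.

```bash
ls; mkdir -p pics; python3 - <<'E'
from station import env, set_gripper, viewer, workorder
import cv2, numpy as np
np.set_printoptions(precision=3,suppress=True)
for n in ("scene","top"):
    cv2.imwrite(f"pics/{n}0.png",viewer.camera(n)); p=viewer.camera_params(n); print(n,p)
print(viewer.camera_params("wrist"))
print(env.read_state())
E
```

```text
pics
scene {'fx': 479.67020980977094, 'fy': 479.67020980977094, 'cx': 314.88951873176507, 'cy': 244.61935308834475, 'pose': array([[   0.916,    0.313,   -0.25 ,  386.64 ],
       [  -0.4  ,    0.698,   -0.594, -362.799],
       [  -0.012,    0.645,    0.764,  708.616],
       [   0.   ,    0.   ,    0.   ,    1.   ]])}
top {'fx': 437.5077200401352, 'fy': 437.5077200401352, 'cx': 323.43726359802537, 'cy': 236.3092148540013, 'pose': array([[  0.001,   0.989,  -0.146, 503.575],
       [ -0.999,  -0.005,  -0.038, 124.534],
       [ -0.039,   0.146,   0.989, 913.709],
       [  0.   ,   0.   ,   0.   ,   1.   ]])}
{'fx': 349.6508626592259, 'fy': 349.6508626592259, 'cx': 320.84169741806835, 'cy': 240.51850392411237, 'tool_from_camera': array([[ -0.   ,   0.971,   0.239,  65.811],
       [  1.   ,  -0.   ,   0.001,   0.609],
       [  0.001,   0.239,  -0.971, -81.972],
       [  0.   ,   0.   ,   0.   ,   1.   ]])}
{'time_s': 0.1, 'qpos': array([ 1.159,  0.424,  1.631,  0.   ,  1.089, -0.019]), 'dq': array([-0.001, -0.001, -0.002, -0.001,  0.001, -0.001]), 'tau': array([  0.001, -54.562, -27.432,   0.065,   0.019,  -0.   ]), 'tool_pos': array([239.06 , 577.05 , 301.994]), 'orientation': array([ 0.195,  0.981, -0.001, -0.   ]), 'force': array([-0.33 , -0.353,  0.592]), 'wrist_torque': array([ 0.018,  0.001, -0.008]), 'width': 87.63454567504856}
```

View pics/top0.png

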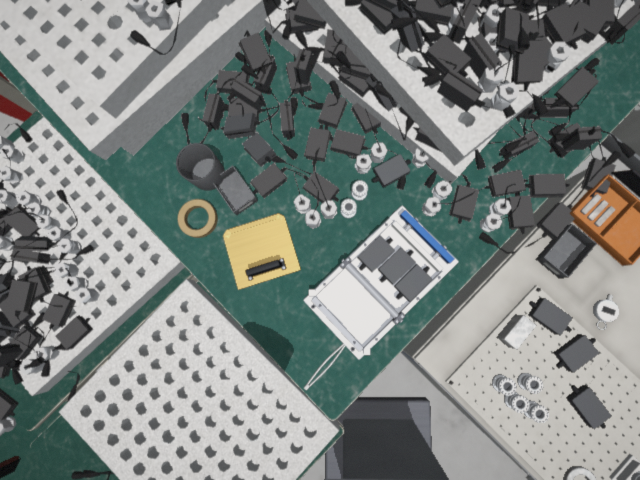

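View pics/scene0.png

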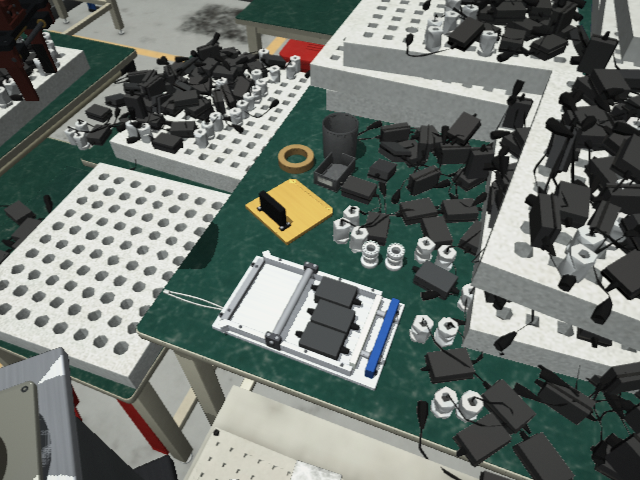

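```bash
cat > h.py <<'E'
from station import env, set_gripper, viewer, workorder
import cv2, numpy as np
from scipy.spatial.transform import Rotation as R
np.set_printoptions(precision=2,suppress=True)
def toolT(s=None):
    s=s or env.read_state(); T=np.eye(4); T[:3,:3]=R.from_quat(s["orientation"]).as_matrix(); T[:3,3]=s["tool_pos"]; return T
def camT(name,T=None):
    p=viewer.camera_params(name)
    return p,(p["pose"] if name!="wrist" else (toolT() if T is None else T)@p["tool_from_camera"])
def cast(uv,z,p,C):
    uv=np.atleast_2d(np.asarray(uv,float))
    d=np.c_[(uv[:,0]-p["cx"])/p["fx"],-(uv[:,1]-p["cy"])/p["fy"],-np.ones(len(uv))]@C[:3,:3].T
    return C[:3,3]+d*((z-C[2,3])/d[:,2])[:,None]
def proj(X,p,C):
    q=(np.atleast_2d(X)-C[:3,3])@C[:3,:3]
    return np.c_[p["cx"]+p["fx"]*q[:,0]/-q[:,2],p["cy"]-p["fy"]*q[:,1]/-q[:,2]]
def tri(uvs,cams):   # one point seen in several views
    A=np.zeros((3,3));b=np.zeros(3)
    for uv,(p,C) in zip(uvs,cams):
        d=cast(uv,C[2,3]-100,p,C)[0]-C[:3,3]; d/=np.linalg.norm(d); M=np.eye(3)-np.outer(d,d); A+=M; b+=M@C[:3,3]
    return np.linalg.solve(A,b)
def down(yaw,flip=0,pitch=0.):
    """tool z down, tool y along heading yaw (+pi if flip); pitch>0: nose (heading) down"""
    F=R.from_euler('z',yaw)*R.from_euler('y',pitch)         # keeper frame
    M=F.as_matrix(); s=-1 if flip else 1
    y=M[:,0]*s; z=-M[:,2]; return R.from_matrix(np.c_[np.cross(y,z),y,z])
E
python3 - <<'E'
from h import *
p,C=camT("top")
fx=cast([(307,297),(362,355),(457,262),(403,208)],10,p,C); print(fx, fx.mean(0))
e=fx[3]-fx[0]; yf=np.arctan2(e[1],e[0]); print("fix yaw",yf)
img=cv2.imread("pics/top0.png"); hsv=cv2.cvtColor(img,cv2.COLOR_BGR2HSV)
m=cv2.inRange(hsv,(15,80,120),(35,255,255)); m[:,:210]=0;m[:,310:]=0;m[:205]=0;m[300:]=0
m=cv2.morphologyEx(m,cv2.MORPH_CLOSE,np.ones((15,15)))
c=max(cv2.findContours(m,0,1)[0],key=cv2.contourArea); r=cv2.minAreaRect(c); b=cv2.boxPoints(r); print(r)
k=cast(b,10,p,C); kc=k.mean(0); print("keeper",kc,k)
g=cast([(248,272),(284,264)],40,p,C); e=g[0]-g[1]; yk=np.arctan2(-e[0],e[1]); print("grip",g.mean(0),yk)
fc=fx.mean(0)
for fl in (0,1):
  for nm,pos,y in(("k",kc,yk),("f",fc,yf)):
    print(fl,nm,[env.ik([pos[0],pos[1],h],down(y,fl).as_quat()) for h in(110,280)])
E
```

```text
[[ 511.11  193.26   10.  ]
 [ 396.15   82.12   10.  ]
 [ 582.33 -114.04   10.  ]
 [ 695.92   -7.04   10.  ]] [546.38  38.58  10.  ]
fix yaw -0.8256138064153103
((252.01132202148438, 238.285888671875), (88.78356170654297, 74.53001403808594), 72.47443389892578)
keeper [634.66 310.3   10.  ] [[700.75 416.63  10.  ]
 [748.59 265.08  10.  ]
 [567.72 206.26  10.  ]
 [521.56 353.24  10.  ]]
grip [568.51 273.92  40.  ] 0.2167185394033547
0 k [array([ 0.44,  0.77,  1.52, -0.  ,  0.85,  0.22]), array([ 0.44,  0.57,  1.45, -0.  ,  1.13,  0.22])]
0 f [array([ 0.05,  0.61,  1.9 , -0.  ,  0.64,  0.87]), array([ 0.05,  0.34,  1.82, -0.  ,  0.98,  0.87])]
1 k [None, None]
1 f [array([ 0.05,  0.61,  1.9 , -0.  ,  0.64, -2.27]), array([ 0.05,  0.34,  1.82, -0.  ,  0.98, -2.27])]
```

```bash
python3 - <<'E'
from h import *
import json
L=[]
def snap(n):
    T=toolT(); im=viewer.camera("wrist"); cv2.imwrite(f"pics/{n}.png",im); L.append((n,T.tolist()))
yf=-0.8256; f=np.array([546.4,38.6]); hd=np.array([np.cos(yf),np.sin(yf)]); lt=np.array([-hd[1],hd[0]])
env.reach([*(f-30*hd),230],down(yf).as_quat()); env.hold(.2); snap("f1")
env.move_l([*(f+40*hd),230]); env.hold(.2); snap("f2")
yk=.217; k=np.array([609.5,283]); hd=np.array([np.cos(yk),np.sin(yk)])
env.reach([*(k+30*hd),220],down(yk).as_quat()); env.hold(.2); snap("k1")
env.move_l([*(k-42*hd),220]); env.hold(.2); snap("k2")
json.dump(L,open("views.json","w")); print(env.read_state()["time_s"])
E
```

```text
5.5917
```

View pics/f1.png

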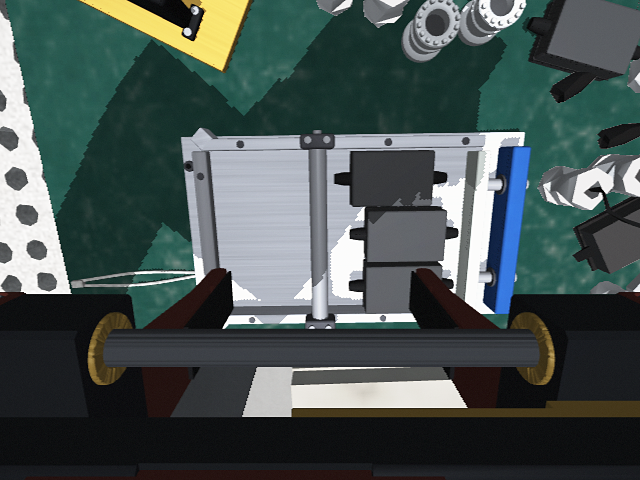

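View pics/k2.png

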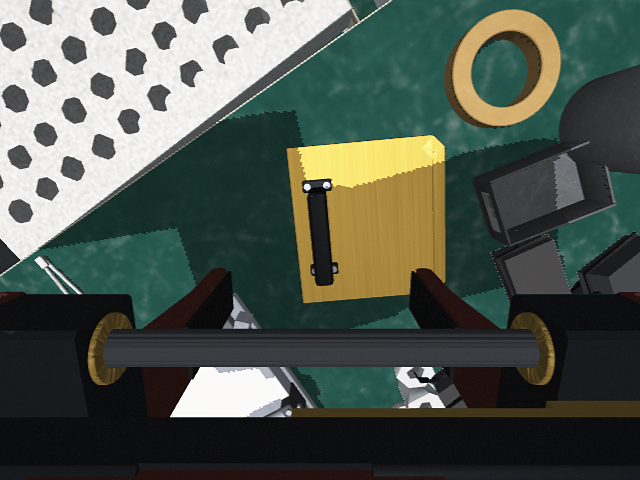

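```bash
python3 - <<'E'
from h import *
import json
V=dict(json.load(open("views.json"))); 
a=cv2.imread("pics/f1.png")[115:340,170:555]; cv2.imwrite("pics/f1c.png",cv2.resize(a,None,fx=2,fy=2,interpolation=cv2.INTER_CUBIC))
b=cv2.imread("pics/f2.png")[115:340,60:445]; cv2.imwrite("pics/f2c.png",cv2.resize(b,None,fx=2,fy=2,interpolation=cv2.INTER_CUBIC))
px={}
for n in("k1","k2"):
    p,C=camT("wrist",np.array(V[n])); im=cv2.imread(f"pics/{n}.png"); hsv=cv2.cvtColor(im,cv2.COLOR_BGR2HSV)
    g=proj([*(np.array([609.5,283])),10],p,C)[0]
    m=cv2.inRange(hsv,(18,110,60),(32,255,255)); m[305:]=0
    cs=[c for c in cv2.findContours(m,0,1)[0] if cv2.contourArea(c)>3000]
    c=min(cs,key=lambda c:np.hypot(*(c[:,0].mean(0)-g)))
    for z in (0,10):
        w=cast(c[:,0],z,p,C)[:,:2].astype(np.float32); r=cv2.minAreaRect(w); print(n,z,r)
    bp=cv2.boxPoints(cv2.minAreaRect(c)); px[n]=(cv2.minAreaRect(c)[0],(p,C))
    d=cv2.inRange(im,(0,0,0),(60,60,60)); box=cv2.fillPoly(np.zeros_like(m),[cv2.convexHull(c)],255); d&=box
    dc=max(cv2.findContours(d,0,1)[0],key=cv2.contourArea); r=cv2.minAreaRect(dc); print("dark px",r, cv2.minAreaRect(cast(dc[:,0],58,p,C)[:,:2].astype(np.float32)))
print("tri plate centre",tri([px[k][0] for k in px],[px[k][1] for k in px]))
E
```

```text
k1 0 ((607.04052734375, 289.79693603515625), (132.3545379638672, 139.9468536376953), 17.505571365356445)
k1 10 ((607.627685546875, 291.87091064453125), (127.9749984741211, 135.31607055664062), 17.505563735961914)
dark px ((236.35296630859375, 233.41177368164062), (115.44695281982422, 39.775840759277344), 75.96376037597656) ((577.6708374023438, 283.10296630859375), (28.010862350463867, 84.69300079345703), 22.045063018798828)
k2 0 ((609.0747680664062, 290.17181396484375), (132.21339416503906, 139.99594116210938), 17.50066566467285)
k2 10 ((607.2797241210938, 291.7730712890625), (127.83493041992188, 135.3597412109375), 17.50071144104004)
dark px ((321.2574157714844, 232.07424926757812), (105.87195587158203, 28.557567596435547), 84.2894058227539) ((566.8344116210938, 284.19317626953125), (19.78617286682129, 77.5531234741211), 17.446510314941406)
tri plate centre [606.11 297.17  20.73]
```

View pics/f1c.png

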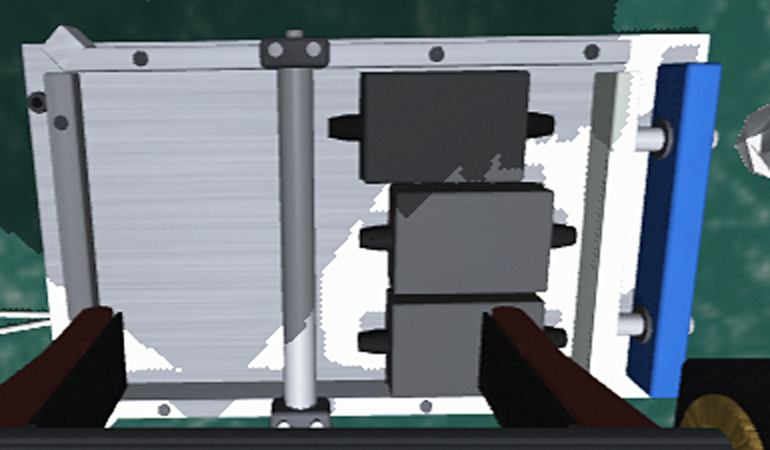

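View pics/f2c.png

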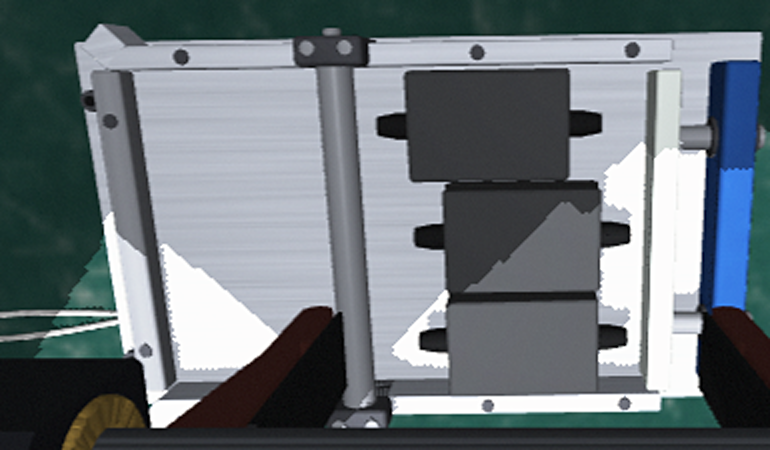

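```bash
cat > fx.py <<'E'
from h import *
import json
V=dict(json.load(open("views.json"))); off={"f1":(170,115),"f2":(60,115)}
cams={n:camT("wrist",np.array(V[n])) for n in V}
def full(n,u): return np.array(off[n])+(np.array(u)+.5)/2-.5
def blob(n,u,r=6):
    c=full(n,u); x,y=np.round(c).astype(int); g=cv2.cvtColor(cv2.imread(f"pics/{n}.png"),cv2.COLOR_BGR2GRAY)[y-r:y+r+1,x-r:x+r+1].astype(float)
    w=np.clip(np.median(g)*.8-g,0,None); yy,xx=np.mgrid[-r:r+1,-r:r+1]; return np.array([x+(w*xx).sum()/w.sum(),y+(w*yy).sum()/w.sum()])
up={"f1":[(140,58),(436,54),(592,51)],"f2":[(181,57),(477,52),(632,50)]}
W={n:np.array([blob(n,u) for u in up[n]]) for n in up}
for i in range(3): print("tri +y screw",i,tri([W["f1"][i],W["f2"][i]],[cams["f1"],cams["f2"]]))
lo1,lo2=blob("f1",(427,407)),blob("f2",(488,405)); print("tri -y screw",tri([lo1,lo2],[cams["f1"],cams["f2"]]))
U={n:cast(W[n],30,*cams[n])[:,:2] for n in W}; 
A1=cast([blob("f1",(164,410)),lo1],30,*cams["f1"])[:,:2]; A2=cast([lo2,blob("f2",(625,404))],30,*cams["f2"])[:,:2]
print(U,A1,A2)
du=[U[n][2]-U[n][0] for n in U]; print("yaw from +y screws",[np.arctan2(d[1],d[0]) for d in du], "-y",[np.arctan2(d[1],d[0]) for d in(A1[1]-A1[0],A2[1]-A2[0])])
yaw=np.mean([np.arctan2(d[1],d[0]) for d in du]); h=np.array([np.cos(yaw),np.sin(yaw)]); l=np.array([-h[1],h[0]])
print("rail y: +",[U[n]@l for n in U],"-",A1@l,A2@l); print("screw x",[U[n]@h for n in U],A1@h,A2@h)
def ln(nm,n,pts,z):
    q=cast([full(n,u) for u in pts],z,*cams[n])[:,:2]; print(nm,n,"x",q@h); return q
ln("bar","f1",[(280,80),(313,80),(286,300),(315,300)],33.5); ln("bar","f2",[(317.5,75),(352,75),(337,300),(367,300)],33.5)
ln("ledge in","f1",[(77,75),(98,300)],22); ln("ledge in","f2",[(131,72),(160,300)],22)
ln("fence","f2",[(652,72),(645,300)],33); ln("fence","f1",[(597,73),(577,340)],33)
E
python3 fx.py
```

```text
tri +y screw 0 [536.53 157.32  30.52]
tri +y screw 1 [615.82  74.25  31.46]
tri +y screw 2 [657.26  31.13  31.3 ]
tri -y screw [506.75 -30.09  29.58]
{'f1': array([[536.46, 157.41],
       [616.34,  74.36],
       [657.81,  30.94]]), 'f2': array([[536.38, 157.52],
       [615.49,  74.07],
       [657.26,  30.87]])} [[427.53  53.84]
 [505.61 -31.1 ]] [[508.27 -28.88]
 [547.93 -73.61]]
yaw from +y screws [np.float64(-0.8060423670122947), np.float64(-0.8086943170561972)] -y [np.float64(-0.827464414360223), np.float64(-0.8454695664039625)]
rail y: + [array([496.41, 496.69, 496.64]), array([496.43, 495.88, 496.19])] - [346.1  343.78] [347.24 344.97]
screw x [array([257.18, 372.41, 432.46]), array([257.05, 372.04, 432.13])] [256.7  372.05] [372.28 432.03]
bar f1 x [311.51 324.28 311.81 323.92]
bar f2 x [310.56 323.89 310.69 323.22]
ledge in f1 x [229.54 229.72]
ledge in f2 x [232.41 230.4 ]
fence f2 x [439.75 439.32]
fence f1 x [434.07 434.81]
```

```bash
cat >> fx.py <<'E'
print("----")
yaw=-0.8075; h=np.array([np.cos(yaw),np.sin(yaw)]); l=np.array([-h[1],h[0]])
for n in ("f1","f2"):
    g=cv2.GaussianBlur(cv2.cvtColor(cv2.imread(f"pics/{n}.png"),cv2.COLOR_BGR2GRAY),(1,5),0).astype(float)
    for x in (-70,-50,0,20,50,70):
        for nm,y,z in(("o+",82,30),("i+",70,30),("i-",-70,30),("f-",-70,10),("o-",-82,30)):
            P=h*(347.2+x)+l*(420.7+y); u,v=proj([*P,z],*cams[n])[0]; c=int(round(u))
            s=np.arange(int(v)-5,int(v)+6); d=np.gradient(g[:,c])[s]; k=np.argmax(abs(d))
            q=cast((c,s[k]),z,*cams[n])[0,:2]@l-420.7; print(f"{nm} {q-y:+.1f}({d[k]:+.0f})",end="  ")
        print(n,x)
E
python3 fx.py | sed -n '/----/,$p'
```

```text
----
o+ +0.8(+43)  i+ +3.1(-12)  i- +1.4(+29)  f- +1.8(-31)  o- +5.7(-25)  f1 -70
o+ +0.5(+42)  i+ +1.2(+20)  i- +2.0(+52)  f- +1.5(-31)  o- +5.4(-58)  f1 -50
o+ +0.4(+42)  i+ -0.4(-41)  i- +2.2(+50)  f- +0.7(-31)  o- +5.5(-54)  f1 0
o+ +0.7(+42)  i+ +0.0(-36)  i- +1.8(+49)  f- -4.7(-1)  o- +5.2(-56)  f1 20
o+ +0.2(+41)  i+ -0.5(-42)  i- +1.3(+66)  f- -2.2(-1)  o- +5.7(-58)  f1 50
o+ +0.6(+45)  i+ +0.7(+18)  i- +4.8(+0)  f- +5.5(-1)  o- -2.4(+6)  f1 70
o+ +0.9(+44)  i+ +1.0(+20)  i- +5.5(-4)  f- +3.2(-4)  o- -4.6(+6)  f2 -70
o+ +0.6(+42)  i+ +2.9(-18)  i- +5.2(-0)  f- +5.8(-1)  o- -0.1(+6)  f2 -50
o+ +0.4(+41)  i+ -0.3(-40)  i- +1.5(+53)  f- +1.0(-31)  o- +4.9(-54)  f2 0
o+ +0.8(+44)  i+ -0.6(-37)  i- +1.2(+50)  f- +5.7(-0)  o- +5.5(-56)  f2 20
o+ +0.3(+42)  i+ -0.4(-42)  i- +1.6(+49)  f- +5.2(-0)  o- +5.0(-57)  f2 50
o+ +0.7(+44)  i+ +0.8(+24)  i- +1.3(+50)  f- -4.2(-1)  o- +4.7(-56)  f2 70
```

```bash
cat >> h.py <<'E'
YF=-0.8075; H=np.array([np.cos(YF),np.sin(YF),0]); Lt=np.array([-H[1],H[0],0]); YM=421.5; XP=227.2
POCK=H*XP+Lt*YM+np.array([0,0,10.])
def tcp(xn,zn,t,dy=0.,dyaw=0.):
    """TCP pose for nose at pocket (xn,dy,zn), slope t (tail up)"""
    a=np.arctan(t); q=down(YF+dyaw,0,a); F=(R.from_euler('z',YF+dyaw)*R.from_euler('y',a)).as_matrix()
    nose=POCK+H*xn+Lt*dy+np.array([0,0,zn]); return nose-106*F[:,0]+99*F[:,2], q.as_quat()
T0,Z0=.117,15.1
def line(xn,dy=0.,dyaw=0.,dz=0.): return tcp(xn,Z0+dz-T0*xn,T0,dy,dyaw)
def locF(s=None):
    f=(s or env.read_state())["force"]; return np.array([f@H,f@Lt,f[2]])
E
python3 - <<'E'
from h import *
import json
yk=.3054; c=np.array([607.45,291.8]); g=c-42*np.array([np.cos(yk),np.sin(yk)])
q=down(yk).as_quat()
env.reach([*g,150],q); print("down",env.move_l([*g,99],rate=100,f_stop=12))
set_gripper(0); s=env.read_state(); print(s["width"],s["tool_pos"],g,s["force"])
env.move_l([*g,170],rate=150); s=env.read_state(); print("lift",s["force"],s["wrist_torque"],s["width"])
P,Q=line(-25,dz=40); env.reach(P,Q)
P,Q=line(-25); env.move_l(P,Q,rate=100); env.hold(.3)
T=toolT(); cv2.imwrite("pics/g1.png",viewer.camera("wrist")); cv2.imwrite("pics/g1s.png",viewer.camera("scene")); json.dump([("g1",T.tolist())],open("v2.json","w"))
s=env.read_state(); print(s["time_s"],P,s["tool_pos"],R.from_quat(s["orientation"]).as_quat(),Q,locF(s))
a=cv2.imread("pics/g1.png"); b=cv2.imread("pics/g1s.png")[200:420,150:450]
cv2.imwrite("pics/g1v.png",np.vstack([a[60:360,0:640],cv2.resize(b,(409,300))[:, :409].copy() if 0 else np.pad(cv2.resize(b,(400,293)),((0,0),(0,240),(0,0)))]))
E
```

```text
down False
13.574730178206707 [567.49 279.21  99.  ] [567.39 279.17] [ 0.81  0.39 -0.22]
lift [ 0.02  0.38 -4.81] [-0.1   0.25  0.01] 13.619840157552526
10.2583 [379.51 213.04 138.67] [379.67 213.12 139.02] [ 0.93  0.37 -0.02 -0.05] [ 0.93  0.37 -0.02 -0.05] [ 0.04 -0.2  -4.7 ]
```

View pics/g1v.png

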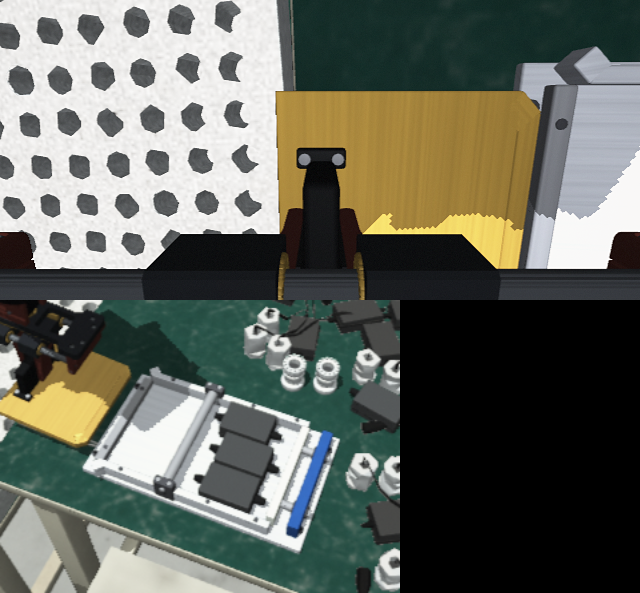

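```bash
python3 - <<'E'
from h import *
import json
T=np.array(dict(json.load(open("v2.json")))["g1"]); p,C=camT("wrist",T)
im=cv2.imread("pics/g1.png"); hsv=cv2.cvtColor(im,cv2.COLOR_BGR2HSV); m=cv2.inRange(hsv,(15,90,50),(35,255,255))
Tk=T[:3,:3]; ez=-Tk[:,2]; ex=Tk[:,1]; ey=Tk[:,0]
O=T[:3,3]-99*ez+42*ex   # keeper origin
print("keeper lateral nominal", (O-POCK)@Lt)
def plane(uv):
    a=cast([uv],0,p,C)[0]; d=a-C[:3,3]; w=O+10*ez-C[:3,3]; X=C[:3,3]+d*(w@ez)/(d@ez); return X
for c in range(300,520,30):
    r=np.argmax(m[100:,c]>0)+100; X=plane((c,r-.5)); print(c,r,"k",(X-O)@ex,(X-O)@ey,"pocket y",(X-POCK)@Lt)
for r in range(180,320,30):
    c=np.argmax(m[r,200:]>0)+200; e=np.nonzero(m[r,:560])[0]
    e=e[-1] if len(e) else 0; X=plane((c-.5,r));Y=plane((e+.5,r)); print("row",r,c,e,"tail",(X-O)@ex,"nose",(Y-O)@ex,(Y-O)@ey)
g=cv2.cvtColor(im,cv2.COLOR_BGR2GRAY).astype(float)
for c in (610,618,626,634):
    d=np.gradient(g[:,c]); s=[int(i) for i in np.argsort(-abs(d[100:175]))[:6]+100]
    print(c,[(i,round(d[i]),round(float((cast((c,i),30,p,C)[0]-POCK)@Lt),1)) for i in sorted(s)])
E
```

```text
keeper lateral nominal 0.43354060756820545
300 151 k -52.78649286441813 66.8628500832646 pocket y 67.27560053028793
330 151 k -38.58813573660418 66.85949199897723 pocket y 67.27497898727974
360 151 k -24.39065382891973 66.85613412169009 pocket y 67.2743574825849
390 151 k -10.194047060441294 66.852776451384 pocket y 67.27373601619988
420 151 k 4.001684649744598 66.84941898803991 pocket y 67.2731145881212
450 151 k 18.196541382541362 66.84606173163859 pocket y 67.27249319834523
480 151 k 32.39052321884259 66.84270468216089 pocket y 67.27187184686844
510 151 k 46.58363023953183 66.83934783958779 pocket y 67.27125053368735
row 180 277 539 tail -64.33406805026497 nose 62.6144654204222 53.045897505389576
row 210 278 535 tail -64.29116657720505 nose 62.841558135873406 38.4423105013517
row 240 279 530 tail -64.24643717853263 nose 62.575205128758064 23.216584571479213
row 270 279 525 tail -64.71411781516095 nose 62.297256063925374 7.327984966614513
row 300 467 522 tail 33.62742452359287 nose 63.057962696073965 -9.267815225665386
610 [(121, 65, 81.0), (122, 57, 80.5), (142, -22, 71.3), (143, -50, 70.8), (144, 14, 70.4), (145, 67, 69.9)]
618 [(121, 58, 80.9), (122, 68, 80.5), (126, 18, 78.7), (142, -22, 71.3), (143, -50, 70.8), (145, 67, 69.9)]
626 [(121, 60, 80.9), (122, 70, 80.4), (126, 17, 78.6), (142, -22, 71.3), (143, -52, 70.8), (145, 68, 69.9)]
634 [(121, 61, 80.9), (122, 66, 80.4), (126, 16, 78.6), (142, -22, 71.3), (143, -52, 70.8), (145, 67, 69.9)]
```

```bash
python3 - <<'E'
from h import *
import json
for x in (30,75):
    P,Q=line(x,dy=0.); r=env.move_l(P,Q,rate=70,f_stop=12); s=env.read_state(); print(x,r,s["tool_pos"]-P,locF(s),s["wrist_torque"],s["time_s"])
    if r: break
T=toolT(); im=viewer.camera("wrist"); cv2.imwrite("pics/g2.png",im); json.dump([("g2",T.tolist())],open("v2.json","w"))
cv2.imwrite("pics/g2s.png",viewer.camera("scene"))
cv2.imwrite("pics/g2c.png",cv2.resize(im[110:300,270:640],None,fx=2,fy=2,interpolation=cv2.INTER_CUBIC))
E
```

```text
30 False [-0.26 -0.01 -0.06] [-0.21  0.27 -4.51] [-0.05  0.13 -0.  ] 11.2
75 False [-0.24 -0.16 -0.11] [-0.69  0.43 -5.66] [ 0.01  0.09 -0.01] 12.0
```

View pics/g2c.png

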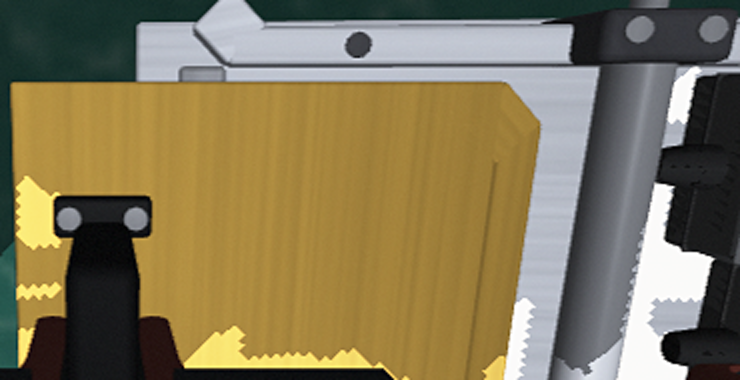

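```bash
cat > gap.py <<'E'
from h import *
import json,sys
n=sys.argv[1]
T=np.array(dict(json.load(open("v2.json")))[n]); p,C=camT("wrist",T)
im=cv2.imread(f"pics/{n}.png"); hsv=cv2.cvtColor(im,cv2.COLOR_BGR2HSV); m=cv2.inRange(hsv,(15,90,50),(35,255,255))
Tk=T[:3,:3]; ez=-Tk[:,2]; ex=Tk[:,1]; ey=Tk[:,0]; O=T[:3,3]-99*ez+42*ex
print("cam",C[:3,3]-POCK, "camlat",(C[:3,3]-POCK)@Lt,"plate nominal lat",(O-POCK)@Lt)
g=cv2.cvtColor(im,cv2.COLOR_BGR2GRAY).astype(float)
for c in range(390,530,20):
    r=np.argmax(m[100:,c]>0)+100; d=cast([(c,r-.5)],0,p,C)[0]-C[:3,3]; X=C[:3,3]+d*((O+10*ez-C[:3,3])@ez)/(d@ez)
    G=np.gradient(g[:,c]); s=[int(i) for i in np.argsort(-abs(G[115:r-2]))[:6]+115]
    print(c,r,"plate x,y,z",[round(float(v),1) for v in((X-POCK)@H,(X-POCK)@Lt,X[2])],[(i,round(G[i]),round(float((cast((c,i),30,p,C)[0]-POCK)@Lt),1)) for i in sorted(s)])
E
python3 gap.py g2
```

```text
cam [ 40.09  52.35 198.24] camlat 65.15817615578862 plate nominal lat -0.35011025964742876
390 151 plate x,y,z [2.4, 66.5, 34.7] [(139, -4, 71.9), (140, -22, 71.5), (141, -56, 71.0), (142, -30, 70.5), (143, 66, 70.1), (144, 52, 69.6)]
410 151 plate x,y,z [11.8, 66.5, 33.6] [(120, 68, 80.5), (121, 65, 80.1), (124, 37, 78.7), (141, -55, 71.0), (143, 66, 70.0), (144, 53, 69.6)]
430 151 plate x,y,z [21.2, 66.5, 32.5] [(119, 33, 80.9), (120, 70, 80.4), (121, 44, 80.0), (141, -56, 70.9), (143, 68, 70.0), (144, 53, 69.5)]
450 151 plate x,y,z [30.6, 66.5, 31.4] [(120, 72, 80.3), (125, -60, 78.1), (126, -64, 77.6), (138, 74, 72.2), (141, -58, 70.9), (143, 68, 70.0)]
470 151 plate x,y,z [40.0, 66.5, 30.3] [(119, 64, 80.7), (120, 75, 80.2), (140, -24, 71.3), (141, -58, 70.8), (143, 68, 69.9), (144, 32, 69.5)]
490 151 plate x,y,z [49.4, 66.5, 29.2] [(119, 66, 80.6), (120, 72, 80.1), (140, -26, 71.2), (141, -58, 70.8), (143, 68, 69.9), (144, 32, 69.4)]
510 151 plate x,y,z [58.8, 66.5, 28.1] [(119, 70, 80.5), (120, 65, 80.0), (123, 33, 78.7), (141, -57, 70.7), (143, 66, 69.8), (144, 32, 69.4)]
```

```bash
python3 - <<'E'
from h import *
import json
P,Q=line(75,dy=1.3); r=env.move_l(P,Q,rate=20,f_stop=8); print("shift",r,locF())
for x in (88,100):
    P,Q=line(x,dy=1.3); r=env.move_l(P,Q,rate=40,f_stop=8); s=env.read_state(); print(x,r,s["tool_pos"]-P,locF(s),s["wrist_torque"],s["time_s"])
    if r: break
T=toolT(); im=viewer.camera("wrist"); cv2.imwrite("pics/g3.png",im); json.dump([("g3",T.tolist())],open("v2.json","w"))
cv2.imwrite("pics/g3s.png",viewer.camera("scene")); cv2.imwrite("pics/g3t.png",viewer.camera("top"))
E
python3 gap.py g3
```

```text
shift False [ 0.29 -0.28 -4.37]
88 False [ 0.14 -0.29 -0.08] [-0.48 -0.65 -4.96] [-0.06  0.17  0.02] 12.825
100 False [ 0.12 -0.19 -0.06] [ 0.08  0.22 -5.2 ] [ 0.02  0.11 -0.03] 13.275
cam [ 58.64  35.13 195.4 ] camlat 66.65860772534785 plate nominal lat 1.2324472356343716
390 151 plate x,y,z [27.7, 68.1, 31.9] [(123, 70, 80.6), (124, 49, 80.2), (131, -58, 77.0), (140, 58, 72.9), (141, 56, 72.5), (147, 52, 69.7)]
410 151 plate x,y,z [37.1, 68.1, 30.8] [(123, 68, 80.5), (124, 37, 80.1), (144, -42, 71.1), (145, -36, 70.6), (146, 44, 70.2), (147, 52, 69.7)]
430 151 plate x,y,z [46.5, 68.1, 29.7] [(122, 54, 80.9), (123, 71, 80.4), (144, -44, 71.0), (145, -35, 70.6), (146, 46, 70.1), (147, 51, 69.7)]
450 151 plate x,y,z [55.9, 68.1, 28.6] [(122, 64, 80.8), (123, 73, 80.3), (144, -45, 71.0), (145, -35, 70.5), (146, 46, 70.1), (147, 50, 69.6)]
470 151 plate x,y,z [65.3, 68.1, 27.5] [(122, 66, 80.7), (123, 72, 80.3), (144, -43, 71.0), (145, -34, 70.5), (146, 44, 70.1), (147, 48, 69.6)]
490 151 plate x,y,z [74.7, 68.1, 26.4] [(122, 72, 80.6), (124, -80, 79.7), (126, 76, 78.9), (144, -44, 70.9), (146, 45, 70.0), (147, 47, 69.6)]
510 151 plate x,y,z [84.1, 68.0, 25.3] [(119, -8, 81.8), (143, -8, 71.3), (144, -8, 70.9), (145, 38, 70.5), (146, 87, 70.0), (147, 42, 69.6)]
```

```bash
python3 - <<'E'
from h import *
for x in (106,110,113,116,118,120,121.5,123):
    P,Q=line(x,dy=1.3); r=env.move_l(P,Q,rate=30,f_stop=9); env.hold(.1); s=env.read_state(); print(x,r,(s["tool_pos"]-P)@np.c_[H,Lt,[0,0,1]],locF(s),s["wrist_torque"],round(s["time_s"],2))
    if r or locF(s)[0]<-6: break
cv2.imwrite("pics/p1s.png",viewer.camera("scene")); cv2.imwrite("pics/p1t.png",viewer.camera("top"))
a=cv2.imread("pics/p1s.png")[235:400,200:420]; b=cv2.imread("pics/p1t.png")[190:370,290:480]
cv2.imwrite("pics/p1v.png",np.hstack([cv2.resize(a,(440,360)),cv2.resize(b,(360,341)).copy() if 0 else np.pad(cv2.resize(b,(356,337)),((0,23),(0,0),(0,0)))]))
E
```

```text
106 False [ 0.   -0.05 -0.03] [ 0.74 -0.73 -4.64] [-0.03  0.14 -0.02] 13.88
110 False [ 0.08 -0.   -0.02] [ 0.05 -0.59 -5.02] [-0.1   0.16  0.02] 14.26
113 False [ 0.07  0.01 -0.01] [ 0.34  0.6  -5.02] [-0.05  0.15  0.03] 14.61
116 False [ 0.1   0.02 -0.02] [-0.45  0.22 -4.17] [-0.01  0.07  0.04] 14.96
118 False [ 0.07  0.   -0.03] [ 0.24  0.54 -5.43] [ 0.04  0.16 -0.04] 15.31
120 False [ 0.08  0.04 -0.02] [-0.16 -0.15 -3.58] [-0.02  0.18 -0.02] 15.66
121.5 False [0.08 0.02 0.  ] [-1.27  0.27 -5.46] [-0.    0.22 -0.06] 16.01
123 False [-0.28 -0.12 -0.02] [-4.39  0.04 -2.66] [ 0.57  0.56 -0.09] 16.36
```

View pics/p1v.png

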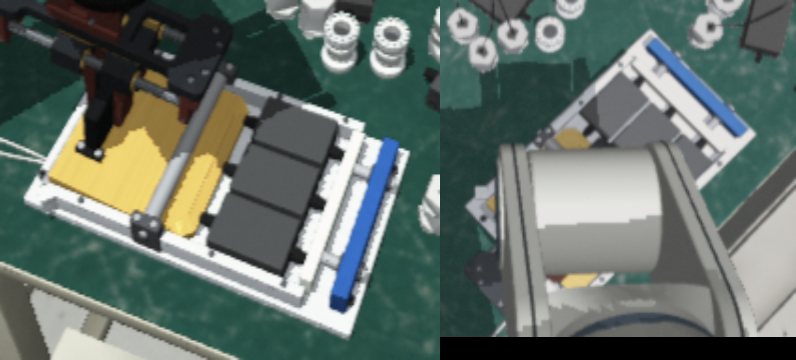

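```bash
python3 - <<'E'
from h import *
def avg(n=6):
    L=[]
    for _ in range(n): env.hold(.03); L.append(locF())
    return np.mean(L,0)
for x in (123,124.5,126,127,128,128.6,129.2):
    P,Q=tcp(x,.7,.116,1.3); r=env.move_l(P,Q,rate=20,f_stop=8); f=avg(); s=env.read_state(); print(x,r,(s["tool_pos"]-P)@np.c_[H,Lt,[0,0,1]],f,s["wrist_torque"],round(s["time_s"],2))
    if r or f[0]<-11: break
cv2.imwrite("pics/p2s.png",viewer.camera("scene")); T=toolT(); cv2.imwrite("pics/p2w.png",viewer.camera("wrist")); 
import json; json.dump([("p2w",T.tolist())],open("v2.json","w"))
E
```

```text
123 False [-0.29 -0.09 -0.  ] [-5.27  0.54 -2.52] [ 0.55  0.65 -0.04] 16.91
124.5 False [-0.49 -0.13 -0.02] [-5.89  0.91 -2.46] [ 0.79  0.74 -0.07] 17.36
126 False [-0.75 -0.22 -0.04] [-7.62  0.86 -1.86] [ 0.98  0.94 -0.06] 17.81
127 False [-1.01 -0.25 -0.02] [-9.31  1.2  -0.82] [ 1.23  1.04 -0.06] 18.26
128 False [-1.2  -0.29 -0.03] [-10.4    1.79  -0.81] [ 1.41  1.07 -0.09] 18.71
128.6 False [-1.4  -0.36 -0.05] [-11.16   1.67   0.04] [ 1.56  1.16 -0.02] 19.16
```

```bash
python3 - <<'E'
from h import *
a=cv2.imread("pics/p2w.png")[100:300,170:570]; b=cv2.imread("pics/p2s.png")[235:400,200:420]
cv2.imwrite("pics/p2v.png",np.vstack([cv2.resize(a,(760,380),interpolation=cv2.INTER_CUBIC),np.pad(cv2.resize(b,(290,218)),((0,0),(0,470),(0,0)))]))
E
```

```text
(no output)
```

View pics/p2v.png

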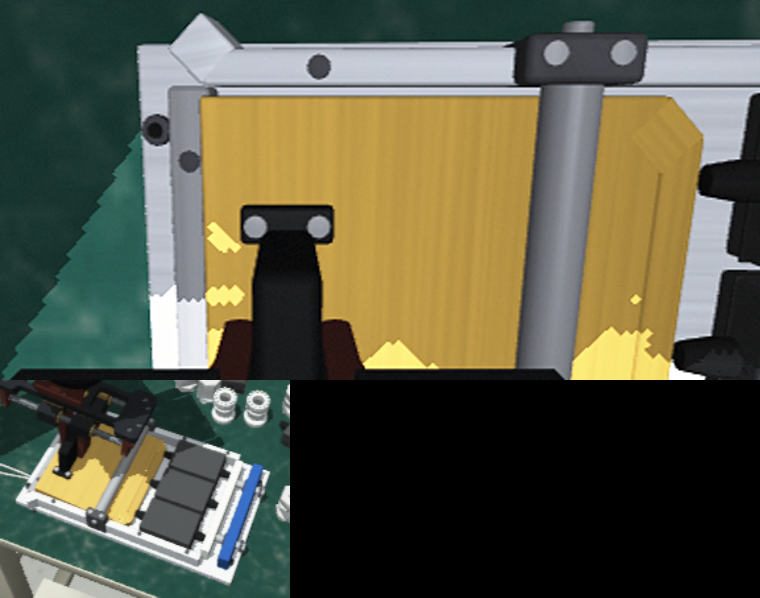

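```bash
python3 - <<'E'
from h import *
import json
T=np.array(json.load(open("v2.json"))[0][1]); p,C=camT("wrist",T)
Tk=T[:3,:3]; ez=-Tk[:,2]; ex=Tk[:,1]; ey=Tk[:,0]; O=T[:3,3]-99*ez+42*ex
for k,n in((64,"nose"),(-64,"tail")):
    X=O+k*ex-POCK; print(n,"nominal lower",X@H,X@Lt,X[2])
f=lambda u,v:(170+(u+.5)/1.9-.5,100+(v+.5)/1.9-.5)
for uv in((201,110),(204,240),(206,300)):
    d=cast([f(*uv)],0,p,C)[0]-C[:3,3]; X=C[:3,3]+d*((O+10*ez-C[:3,3])@ez)/(d@ez); Y=X-10*ez-POCK; print("tail edge keeper x",(X-O)@ex,"lower edge pocket x,z",Y@H,Y[2])
for uv,z in(((170,100),22),((175,240),22),((208,92),22),((213,92),22)): print("ledge",uv,(cast([f(*uv)],z,p,C)[0]-POCK)@H)
for uv in((571,90),(548,365)): print("bar centre x",(cast([f(*uv)],33.5,p,C)[0]-POCK)@H)
E
```

```text
nose nominal lower 126.94118643623366 0.7907549354632624 0.42866130974146976
tail nominal lower -0.16727810482779099 0.8293106975583774 15.50966775715483
tail edge keeper x -64.46093048910446 lower edge pocket x,z -0.6157268066532927 15.479598322362342
tail edge keeper x -64.71794021455784 lower edge pocket x,z -0.875786645068979 15.553929001544766
tail edge keeper x -64.6799766861907 lower edge pocket x,z -0.8404821416410527 15.571248868932692
ledge (170, 100) -11.273642064370742
ledge (175, 240) -11.528243764833881
ledge (208, 92) -0.7003994370348475
ledge (213, 92) 0.6681586191216773
bar centre x 89.51314352853807
bar centre x 90.61085417350607
```

```bash
cat >> h.py <<'E'
def avg(n=6):
    L=[]
    for _ in range(n): env.hold(.03); L.append(locF())
    return np.mean(L,0)
def actual():
    T=toolT(); ez=-T[:3,2]; ex=T[:3,1]; O=T[:3,3]-99*ez+42*ex-POCK
    return [(float(X@H),float(X@Lt),float(X[2])) for X in (O+64*ex,O-64*ex)]
E
python3 - <<'E'
from h import *
x=128.6
while x<132.5:
    x+=.6; P,Q=tcp(x,1.1,.116,1.3); r=env.move_l(P,Q,rate=15,f_stop=8); f=avg(4); n,t=actual(); print(round(x,1),r,"nose %.2f %.2f %.2f tail %.2f %.2f %.2f"%(n+t),f,env.read_state()["wrist_torque"],env.read_state()["time_s"])
    if r or f[0]<-14.2 or n[0]>128.6: break
T=toolT(); cv2.imwrite("pics/p3w.png",viewer.camera("wrist")); p,C=camT("wrist",T)
im=cv2.imread("pics/p3w.png"); m=cv2.inRange(cv2.cvtColor(im,cv2.COLOR_BGR2HSV),(15,90,50),(35,255,255))
ez=-T[:3,2]; ex=T[:3,1]; O=T[:3,3]-99*ez+42*ex
for r in (170,185,200,215):
    c=np.argmax(m[r,200:]>0)+200; d=cast([(c-.5,r)],0,p,C)[0]-C[:3,3]; X=C[:3,3]+d*((O+10*ez-C[:3,3])@ez)/(d@ez); print(r,c,"tail keeper x",(X-O)@ex,"pocket x",(X-10*ez-POCK)@H)
E
```

```text
129.2 False nose 127.55 0.72 0.56 tail 0.45 0.77 15.65 [-10.23   2.45  -3.45] [ 1.69  1.11 -0.01] 19.6417
129.8 False nose 127.98 0.63 0.57 tail 0.87 0.69 15.69 [-10.34   2.52  -2.98] [1.73 1.21 0.  ] 20.025
130.4 False nose 128.44 0.59 0.53 tail 1.34 0.65 15.68 [-11.56   2.64  -2.32] [1.8  1.27 0.01] 20.4083
131.0 False nose 128.88 0.56 0.53 tail 1.79 0.62 15.71 [-12.18   2.89  -2.4 ] [1.92 1.32 0.05] 20.7917
170 276 tail keeper x -64.66719062721563 pocket x 1.1381731788990457
185 276 tail keeper x -64.89177596633044 pocket x 0.9136238964714862
200 276 tail keeper x -65.12101390667594 pocket x 0.6844227597782193
215 277 tail keeper x -64.86043534776518 pocket x 0.9415475921751164
```

```bash
python3 - <<'E'
from h import *
for t in (.10,.09,.08,.065,.05,.035,.02,.01):
    P,Q=tcp(131.2+1.15-10*t,.5+.5*t/.1,t,1.3); r=env.move_l(P,Q,rate=15,f_stop=10); f=avg(3); n,tl=actual(); print(t,r,"nose %.2f %.2f %.2f tail %.2f %.2f %.2f"%(n+tl),f,env.read_state()["wrist_torque"],env.read_state()["time_s"])
    if r or f[0]<-15: break
cv2.imwrite("pics/p4w.png",viewer.camera("wrist")); cv2.imwrite("pics/p4s.png",viewer.camera("scene"))
E
```

```text
0.1 False nose 129.56 0.68 0.47 tail 2.23 0.72 13.56 [-10.71   2.3   -3.07] [1.73 1.19 0.05] 21.2333
0.09 False nose 129.74 0.72 0.44 tail 2.29 0.76 12.25 [-10.1    2.4   -2.78] [ 1.69  1.19 -0.  ] 21.5833
0.08 False nose 129.94 0.77 0.41 tail 2.37 0.81 10.94 [-10.74   2.28  -3.44] [ 1.64  1.21 -0.03] 21.9333
0.065 False nose 130.12 0.77 0.36 tail 2.41 0.81 8.96 [-11.18   2.18  -2.52] [ 1.64  1.14 -0.02] 22.325
0.05 False nose 130.35 0.77 0.29 tail 2.52 0.81 6.97 [-10.43   1.76  -2.86] [ 1.7   1.14 -0.06] 22.7167
0.035 False nose 130.56 0.80 0.25 tail 2.65 0.83 5.00 [-10.39   2.06  -2.44] [ 1.56  1.22 -0.01] 23.1083
0.02 False nose 130.75 0.78 0.21 tail 2.78 0.83 3.03 [-11.02   1.95  -2.53] [ 1.63  1.21 -0.04] 23.5
0.01 False nose 130.89 0.79 0.14 tail 2.90 0.84 1.67 [-10.66   2.27  -2.36] [ 1.58  1.25 -0.05] 23.85
```

```bash
python3 - <<'E'
from h import *
def rep(k,r):
    f=avg(3); n,tl=actual(); print(k,r,"nose %.2f %.2f %.2f tail %.2f %.2f %.2f"%(n+tl),f,env.read_state()["wrist_torque"],env.read_state()["time_s"]); return f
P,Q=tcp(132.2,.3,-.001,1.2); r=env.move_l(P,Q,rate=15,f_stop=10); rep("flat",r)
P,Q=tcp(132.2,-.1,-.001,1.0); r=env.move_l(P,Q,rate=15,f_stop=10); rep("flat2",r)
for x in (131.4,130.6,129.8,129.2,128.6,128):
    P,Q=tcp(x,-.1,-.001,.7); r=env.move_l(P,Q,rate=15,f_stop=12); f=rep(x,r)
    if r or f[0]>-3: break
T=toolT(); im=viewer.camera("wrist"); cv2.imwrite("pics/p5w.png",im)
b=viewer.camera("scene")[235:400,200:420]
cv2.imwrite("pics/p5v.png",np.vstack([cv2.resize(im[100:300,170:570],(640,320)),np.pad(cv2.resize(b,(360,270)),((0,0),(0,280),(0,0)))]))
E
```

```text
flat False nose 130.94 0.75 0.02 tail 2.94 0.82 0.11 [-10.4    1.23  -1.18] [ 1.59  1.16 -0.05] 24.325
flat2 False nose 130.92 0.80 -0.07 tail 2.92 0.84 0.00 [-12.99   1.28   2.63] [ 1.57  1.18 -0.05] 24.675
131.4 False nose 130.57 0.72 -0.05 tail 2.57 0.76 -0.06 [-10.29   1.55   0.08] [ 1.33  0.98 -0.02] 25.025
130.6 False nose 130.01 0.84 0.01 tail 2.01 0.87 -0.04 [-8.18  2.1  -0.48] [ 1.13  0.96 -0.12] 25.375
129.8 False nose 129.34 0.85 -0.00 tail 1.34 0.89 -0.07 [-7.39  1.33 -0.43] [ 1.06  0.88 -0.14] 25.725
129.2 False nose 128.86 0.89 0.02 tail 0.86 0.93 -0.06 [-6.72  1.23 -1.46] [ 0.98  0.9  -0.14] 26.075
128.6 False nose 128.43 0.93 0.05 tail 0.43 0.96 -0.06 [-6.02  1.3  -1.1 ] [ 0.87  0.81 -0.12] 26.425
128 False nose 128.44 0.94 0.12 tail 0.44 0.96 -0.08 [-0.24 -0.37 -1.22] [ 0.13  0.54 -0.13] 26.775
```

View pics/p5v.png

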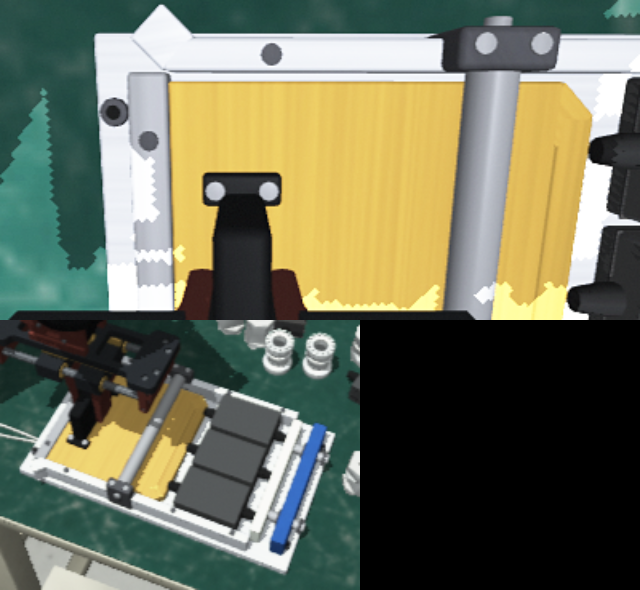

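```bash
python3 - <<'E'
from h import *
set_gripper(44); s=env.read_state(); print("width",s["width"],locF(s))
p=np.array(s["tool_pos"]); print("up",env.move_l([p[0],p[1],p[2]+25],rate=60,f_stop=8),locF())
env.move_l([p[0],p[1],p[2]+130],rate=150); 
c=p+42*H; q=down(YF).as_quat()
env.reach([*(c+30*H)[:2],230],q); env.hold(.3); T=toolT(); im=viewer.camera("wrist"); cv2.imwrite("pics/e1.png",im)
P,C=camT("wrist",T)
hsv=cv2.cvtColor(im,cv2.COLOR_BGR2HSV); m=cv2.inRange(hsv,(15,90,60),(35,255,255)); m[300:]=0
ys,xs=np.nonzero(m); 
for r in (170,200,240):
    e=np.nonzero(m[r,100:520])[0]+100
    if len(e): print(r,"tail/nose x",[(round(float((cast([(u,r)],20,P,C)[0]-POCK)@H),1)) for u in (e[0]-.5,e[-1]+.5)])
b=viewer.camera("scene")[215:400,190:420]
cv2.imwrite("pics/e1v.png",np.vstack([im[90:340],np.pad(cv2.resize(b,(420,338)),((0,0),(0,220),(0,0)))])); print(locF(),env.read_state()["time_s"])
E
```

```text
width 44.28952776408737 [ 0.03 -0.71 -0.42]
up False [-0.15 -0.48 -1.22]
170 tail/nose x [-0.1, 126.9]
200 tail/nose x [-0.3, 126.8]
240 tail/nose x [27.2, 127.0]
[-0.46  0.06  0.49] 29.7417
```

View pics/e1v.png

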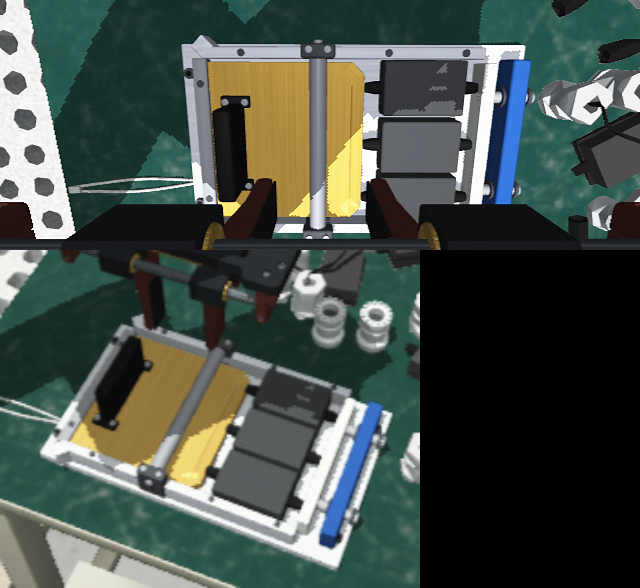

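```bash
python3 -c "
from h import *
workorder.sign_off(); print(env.read_state()['time_s'])"
```

```text
the job is handed in; nothing more can be done
the job is handed in; nothing more can be done
```

The keeper plate is lying flat on the bed, locked between the cases and the ledge, and I've handed the job in. The arm's clock read about 29.7 s just before that, against the 51 s limit; no verdict was reported.

**What I did:** I took the plate by its grip and slid it in nose-down over the ledge and under the bar. Before the nose reached the bar I moved it 1.3 mm sideways, because a close look showed it off-centre between the rails. I then pressed the cases against the fence in small force-checked steps, laid the tail down and let the springs ease it back onto the ledge. Last, I released the grip and lifted clear.

**Last checks:**
- **Plate:** after release, its tail measured about 0 mm from the ledge and its nose about 127 mm (128 mm nominal). The robot's position at lock-up gave a tail of 0.4 mm and the plate flat within about 0.2 mm.
- **Fence:** its travel was inferred from plate position and force, never measured directly. I estimate a peak of 7 to 8 mm (about 13 N at the tool, which includes friction), and about 5 mm now.
- **Cases:** all three look square and tight against the fence in the final pictures.
- **Contact:** no force stop triggered, and the tool force read close to zero at the end. The couplings and spare adapter were not checked by measurement, but the arm worked clear of them.

**Disagreement:** camera and robot readings of the tail differed by up to about 1 mm during the push. I covered this by pressing slightly further and lowering with a force stop.

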